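# Set the rotary trimming stage to the marked angle and clamp it

### The arm

A 6-joint arm with a two-finger parallel gripper is mounted at the origin on a cart in front of the work surface, level with it; the furniture and walls round the work are solid. World frame = base frame: x ahead of the robot, y to its left, z up, the work surface at z = 0. Lengths are in m, angles in rad, forces in N, time in s.
With the tool pointing down it reaches from about 0.275 to 0.875 m from the base axis. Payload 12.5 kg.
Tool frame: the origin (TCP) lies on the centre line of the jaws, within the pads' length; the fingertips stand r.finger_overhang ahead of it and the grasp point (between the pads) lies 3 mm ahead of it (r.finger_overhang is the distance from the TCP to the fingertips, in m); z points along the fingers, y is the line along which they close (so a half turn about z gives the same grasp; the last joint's range is limited). The gripper opens to 85 mm and grips with 20 to 120 N. Pads are 22 mm wide; open, the fingers measure 114 mm over their backs; the gripper's body (76 mm by 85 mm) begins 54 mm behind the grasp point. The pads swing forward as they close: fully open they stand 13 mm farther back than shut.
Start: joints at [1.079, 0.351, 1.652, -0, 1.139, -0.085], TCP at [0.218, 0.505, 0.253] pointing down, gripper open.
Joint ranges: [-2.75, 2.75], [-0.79, 2.1], [0.01, 2.65], [-1.57, 4.71], [0.07, 3.14], [-2.87, 2.87]. Speed limits (rad/s): [2.22, 2.22, 2.79, 3.14, 3.14, 3.14].

### API

Orientations are given as a unit quaternion [x, y, z, w].
In Python, from cell import r, optics gives the robot as it stands. The module is installed in compiled form; this text tells all that it offers. Calls block until the motion is done:
- r.move_to(position, orientation): joint-space move of the TCP to a pose.
- r.move_linear(position, rot=None, vel=0.15): straight line of the TCP; rot=None keeps the orientation; vel is the mean speed in m/s.
- r.set_joints(angles): joint-space move.
- r.set_gripper(opening, squeeze=None): opening from 0.0 (shut) to 1.0 (fully open); squeeze is the grip in N (None keeps the last); returns when the fingers have stopped.
- r.sleep(seconds).
- r.inverse_kinematics(position, orientation): joint angles nearest the present ones, or None.
- optics.get_image(name): name is "scene" or "top" or "wrist"; returns a dict with "pixels" (420x560x3 uint8, red, green, blue), "depth" (420x560 float32, m along the optical axis (not along the pixel's ray), 0 where there is no reading), "fx", "fy", "cx", "cy" (pixels), "camera_from_world" (4x4, takes a point from world to camera coordinates); the wrist camera has in their place "mount" (4x4, takes a point from camera to tool coordinates, whose origin is the TCP and whose axes are the flange's). Camera axes: x right, y down, z forward; pixel columns grow to the right and rows downward; lengths in m; the calibration is good to about 2 mm. A picture is of the moment at which its call begins: read the wrist's pose just before it.
A pose or a line that the arm cannot do raises r.PlanningError and nothing moves.
- r.hand_in(): hands the job in; it is judged then, once.
Readings, each from a call of its own:
- r.current_t(): time.
- r.current_q(): joint angles.
- r.current_qvel(): joint speeds.
- r.current_effort(): joint torques, N m.
- r.current_tool_pos(): TCP position.
- r.current_ee_rot(): TCP orientation.
- r.current_contact_force(): force on the tool from outside, world axes, zero at the start.
- r.current_torque(): the same for the moment, N m.
- r.current_opening(): opening from 0.0 (shut) to 1.0 (fully open).
- r.current_finger_force(): force on a finger pad.
Only numpy, scipy, OpenCV 4.12 (cv2) and the standard library are available. Lean on these libraries where they do the work, as an engineer would, in place of code of your own. Each camera call takes 0.05 s, during which the arm holds its last target. There are 200 camera calls.

### The job

Turn the specimen on the rotary trimming stage to the next trimming angle: push the clamp lever out to free the dial, push the dial round by its finger peg until the white index line lines up with the red rider on the scale, then push the clamp lever back in as far as it goes so that the dial is locked there. Nothing needs gripping, gentle fingertip pushes do it: do not lift or shift the stage, leave the red rider and the specimen chuck in its collet as they are, and do not disturb the things standing around.

Things in the scene. Friction and masses are not known exactly. Their poses are not given: they have to be found in the camera images.
- stage: Rotary trimming stage standing loose on rubber feet, about 3.7 kg, slides at about 20 N: grey base plate 160 x 160 mm, aluminium scale ring 157 mm across (top 32 mm above the bench, a line every 5 degrees), black dial in it, clamp lever on its left. Origin: on the bench under the dial axis; z up, x from the robot's side to the far side, y to the side that carries the clamp.
- dial_axis (a point): Point on the dial's vertical axis at the height of the dial's top face, 40 mm above the bench. Axes as the stage's.
- dial (a joint): Angle of the black dial (120 mm diameter, top 40 mm above the bench) in the stage, rad, anticlockwise seen from above; at 0 its white index line points along the stage's +x. Limits -1.2 and 2.2, starts between 0.9 and 1.35. With the clamp out it turns with light friction (1 to 2 N at the peg) and stays where it is left; clamped, the cam holds it against some 15 N.
- index_mark (a point): Outer end of the dial's white index line (3.5 mm wide, 34 mm long, radial), at the dial's rim: 60 mm from the axis, 40 mm above the bench.
- rider (a joint): Angle of the red rider clip on the scale ring, rad, measured as the dial's angle is: the lines are lined up when joint dial equals joint rider. Lies between -0.5 and 0.4; it is stiff and must stay where it is.
- target_line (a point): The red rider's line: the inner end of its 3.5 mm wide nose, taken at the dial's rim, 60 mm from the axis and 40 mm above the bench. Lined up means that index_mark and target_line coincide. The rider reaches 20 mm out from the rim, is 14 mm wide, its top 39 mm above the bench.
- peg_top (a point): Centre of the top of the dial's steel finger peg: an upright pin 14 mm in diameter, 28 mm tall, from the dial's face (40 mm above the bench) to 68 mm. It stands on the dial 45 mm from the axis, directly across from the index line.
- clamp (a joint): Swing of the clamp lever, rad: 0 = fully in (towards the dial), dial locked; 1.05 = fully out (clockwise seen from above), dial free; starts within 0.03 of 0. The cam bites the rim below about 0.1 and grips fully only near 0. It swings level and stiffly (4 to 5 N at the ball, about 8 N where the cam bites) and stays where it is left. Closing it drags the dial about 1 degree clockwise.
- clamp_ball (a point): Centre of the black ball (19 mm diameter) at the end of the clamp lever, 62 mm above the bench, 70 mm from the lever's pivot.
- clamp_pivot (a point): Point on the clamp lever's vertical pivot axis at the height of the ball's centre: 8 mm along x and 71 mm along y from the dial axis in the stage's frame. The arm is a bar 8 mm thick, rising from 42 mm above the bench at the pivot to 62 mm at the ball. Fully in, it points 160 degrees anticlockwise from the stage's +x; fully out, 100 degrees.
- specimen_chuck: White specimen chuck with an amber block on top, 20 mm diameter, 29 mm tall, standing loose in the steel collet (30 mm outside diameter, 11 mm high) at the dial's centre; its top is 69 mm above the bench. Origin: centre of its underside. It turns with the dial and must stay in the collet.
- vial_a: Glass vial with a white cap, 23 mm diameter, 57 mm tall, standing on the bench to the right. Origin: centre of its underside. A bystander.
- amber_vial: Amber vial with a black cap, 19 mm diameter, 50 mm tall, standing on the bench to the right. Origin: centre of its underside. A bystander.
- petri_dish: Clear petri dish 65 mm across, 13 mm high, on the near right of the bench. Origin: centre of its underside. A bystander.
- loupe: Black magnifier loupe, 40 mm diameter, 35 mm tall, on the left of the bench. Origin: centre of its underside. A bystander.
- grid_box: Flat clear box 57 x 68 x 9 mm lying behind the stage. Origin: centre of its underside. A bystander.

How it is judged:
On the way, in this order (a step that is already met when the one before it is completed fails the run):
1. the clamp lever is pushed out and the dial is free (value of joint clamp above 0.3 rad), for 0.2 s.
2. with the clamp still out, the dial is turned until the white index line lines up with the red rider and rests there (horizontal distance between index_mark and target_line below 0.0035 m and value of joint clamp above 0.2 rad and velocity of joint dial between -0.1 and 0.1 rad/s), for 0.3 s.
3. the clamp lever is pushed back in and the lines still meet (horizontal distance between index_mark and target_line below 0.0035 m and value of joint clamp below 0.06 rad), for 0.2 s.
At the end, for the whole second after the job is handed in: The white index line meets the red rider's line within 3.5 mm at the rim (about 3.3 degrees; the lines still overlap), the clamp lever is in (joint clamp below 0.06 rad), the dial is at rest, the chuck stands in its collet and the stage is within 15 mm of where it stood (all of step 3 and velocity of joint dial between -0.05 and 0.05 rad/s and horizontal distance between specimen_chuck and dial_axis below 0.004 m and z of specimen_chuck in the frame of stage below 0.045 m and angle between specimen_chuck's own z axis and vertical below 0.15 rad and distance of stage from where it was at the start of the episode below 0.015 m); the robot touches nothing.
It fails at once if the stage is lifted, tipped or shoved more than 15 mm (distance of stage from where it was at the start of the episode above 0.015 m or angle between stage's own z axis and vertical above 0.06 rad).
It fails at once if the red rider is moved along the scale (distance of target_line from where it was at the start of the episode above 0.016 m).
It fails at once if the specimen chuck is lifted out or knocked over (z of specimen_chuck in the frame of stage above 0.047 m or angle between specimen_chuck's own z axis and vertical above 0.3 rad).
It fails at once if the stage, its dial or its lever is pushed with more than 25 N (contact force between any of the arm, the fingers and stage above 25 N).
It fails at once if a bystander is disturbed (distance of any of vial_a, amber_vial from where it was at the start of the episode above 0.015 m or distance of any of petri_dish, loupe, grid_box from where it was at the start of the episode above 0.02 m).
It also fails if it takes over 64 s, if anything falls off the work surface, if the arm or the gripper's body presses on something with over 40 N, if the wrist force passes 120 N, or if a joint passes its speed limit or range.

## Working session

There is one attempt and no reset: what is moved stays moved. The work goes in short steps, each a Python script; the robot and the scene stay as the last script left them, time stands still between calls to the robot, and variables do not carry over. Pictures are saved under pics/ and viewed, at most 10 in all, crops included, and the job is handed in when it is done.

```bash
mkdir -p pics
cat > h.py <<'E'
import numpy as np, cv2
from cell import r, optics
def cast(im,u,v,z):
    T=np.linalg.inv(im["camera_from_world"]); d=T[:3,:3]@np.array([(u-im["cx"])/im["fx"],(v-im["cy"])/im["fy"],1.]); o=T[:3,3]
    return o+d*(z-o[2])/d[2]
def save(n,p,s=1): cv2.imwrite("pics/"+n,cv2.resize(p[...,::-1],None,fx=s,fy=s,interpolation=cv2.INTER_CUBIC))
E
python3 - <<'E'
from h import *
a=optics.get_image("top"); save("top1.png",a["pixels"]); b=optics.get_image("scene"); save("scene1.png",b["pixels"])
for i in (a,b): print(i["fx"],np.linalg.inv(i["camera_from_world"]).round(3).tolist())
print(r.finger_overhang,r.current_ee_rot(),r.current_tool_pos(),r.current_t())
E
```

```text
391.39351116459494 [[-0.013, -0.991, 0.134, 0.45], [-1.0, 0.011, -0.011, -0.059], [0.01, -0.134, -0.991, 1.091], [0.0, 0.0, 0.0, 1.0]]
420.7068949297569 [[-0.589, -0.359, 0.724, -0.054], [-0.808, 0.232, -0.542, 0.428], [0.027, -0.904, -0.427, 0.436], [0.0, 0.0, 0.0, 1.0]]
0.022 [ 2.02004323e-01  9.79384501e-01 -4.81843881e-04 -1.40290506e-04] [0.21748406 0.50488783 0.25281465] 0.1
```

View pics/top1.png

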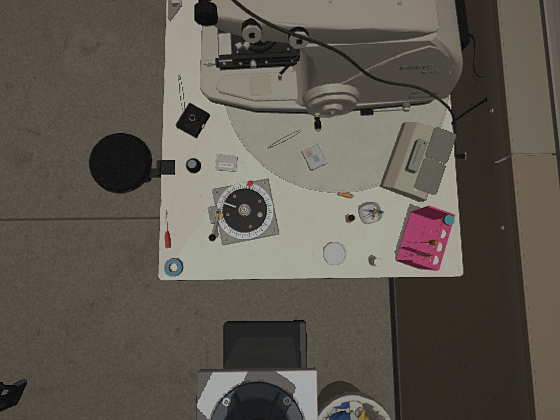

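View pics/scene1.png

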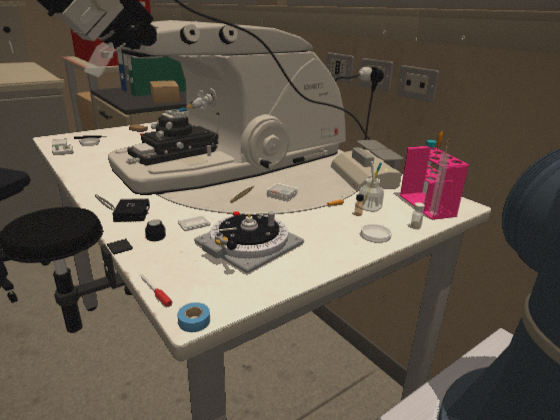

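The top view shows the dial at about (245,210), rider at (250,184), index line at (229,205) and ball at (212,237). I'll take a closer look with the wrist camera.

```bash
cat >> h.py <<'E'
from scipy.spatial.transform import Rotation as R
def wrist():
    p=np.array(r.current_tool_pos()); q=r.current_ee_rot(); im=optics.get_image("wrist")
    T=np.eye(4); T[:3,:3]=R.from_quat(q).as_matrix(); T[:3,3]=p
    im["camera_from_world"]=np.linalg.inv(T@im["mount"]); return im
def down(yaw): # tool z down, tool y at angle yaw+90
    c,s=np.cos(yaw),np.sin(yaw); return R.from_matrix(np.array([[c,s,0],[s,-c,0],[0,0,-1.]])).as_quat()
E
python3 - <<'E'
from h import *
a=optics.get_image("top")
for n,u,v,z in [("dial",245,210,.04),("rider",250,184,.039),("idx",229,205,.04),("ball",212,237,.062)]: print(n,cast(a,u,v,z).round(4))
c=cast(a,245,210,.04)
m=r.inverse_kinematics
im=optics.get_image("wrist"); print(im["mount"].round(3).tolist(),im["fx"])
print(R.from_quat(r.current_ee_rot()).as_matrix().round(2).tolist())
T=im["mount"]
for yaw in (0,np.pi/2,np.pi,-np.pi/2):
    p=[c[0],c[1],.25]; print(yaw,m(p,down(yaw)))
E
```

```text
dial [0.5748 0.0282 0.04  ]
rider [0.6462 0.0147 0.039 ]
idx [0.589  0.0715 0.04  ]
ball [0.502  0.1127 0.062 ]
[[0.001, -0.95, -0.312, 0.08], [1.0, 0.001, 0.001, -0.0], [-0.0, -0.312, 0.95, -0.121], [0.0, 0.0, 0.0, 1.0]] 374.0946893663554
[[-0.92, 0.4, -0.0], [0.4, 0.92, -0.0], [0.0, -0.0, -1.0]]
0 [-3.18064018e-02  4.00254987e-01  1.58768414e+00 -4.44089210e-16
  1.15365352e+00  1.53898993e+00]
1.5707963267948966 [-3.18064018e-02  4.00254987e-01  1.58768414e+00 -4.44089210e-16
  1.15365352e+00 -3.18064018e-02]
3.141592653589793 [-3.18064018e-02  4.00254987e-01  1.58768414e+00 -4.44089210e-16
  1.15365352e+00 -1.60260273e+00]
-1.5707963267948966 None
```

Run:
```python
from h import *
r.set_gripper(0.0)
r.move_to([.548,.03,.27],down(np.pi)); im=wrist()
import pickle; pickle.dump(im,open("w1.pkl","wb")); save("w1.png",im["pixels"],1.4); print(r.current_t(),r.current_contact_force())
```

```text
3.1 [-0.61235811 -0.32528644  0.39660771]
```

View pics/w1.png

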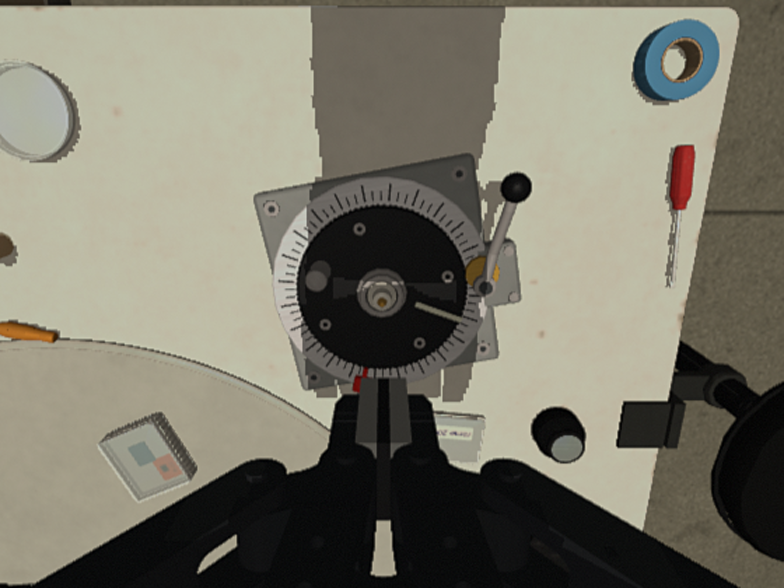

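The wrist view shows the dial centred at (381,285) in the 1.4x picture, the index end at (463,319), peg at (318,275), ball at (516,187) and pivot at (485,288). The fingers partly hide the rider at (360,382), so I'll shift the camera and measure.

```bash
cat >> h.py <<'E'
def circ(P):
    A=np.c_[2*P[:,:2],np.ones(len(P))]; x=np.linalg.lstsq(A,(P[:,:2]**2).sum(1),rcond=None)[0]; return x[0],x[1],np.sqrt(x[2]+x[0]**2+x[1]**2)
def comps(mask,amin=8):
    n,l,s,c=cv2.connectedComponentsWithStats(mask.astype(np.uint8)); return [(s[i,4],c[i],l==i) for i in range(1,n) if s[i,4]>=amin]
E
python3 - <<'E'
from h import *
r.move_linear([.605,.03,.27]); im=wrist()
import pickle; pickle.dump(im,open("w2.pkl","wb")); save("w2.png",im["pixels"][20:320,130:430],2); print(r.current_t())
px=im["pixels"].astype(int); hsv=cv2.cvtColor(im["pixels"],cv2.COLOR_RGB2HSV)
print([ (a,c.round(1),cast(im,*c,.039).round(4)) for a,c,_ in comps((hsv[...,1]>150)&((hsv[...,0]<6)|(hsv[...,0]>174)))])
dark=px.max(2)<50
for a,c,m in comps(dark,60): print(a,c.round(1),cast(im,*c,.05).round(3))
E
```

```text
3.6833
[(np.int32(724), array([497.7,  64.9]), array([0.5016, 0.226 , 0.039 ])), (np.int32(184), array([258.5, 222.6]), array([0.648 , 0.0152, 0.039 ]))]
418 [374.2  63.4] [0.501 0.115 0.05 ]
11047 [273.3 146.9] [0.572 0.03  0.05 ]
6647 [519.7 270.3] [0.695 0.278 0.05 ]
791 [401.5 261.5] [0.685 0.158 0.05 ]
34461 [275.5 374.5] [0.823 0.033 0.05 ]
216 [ 21.1 383.7] [ 0.836 -0.253  0.05 ]
```

View pics/w2.png

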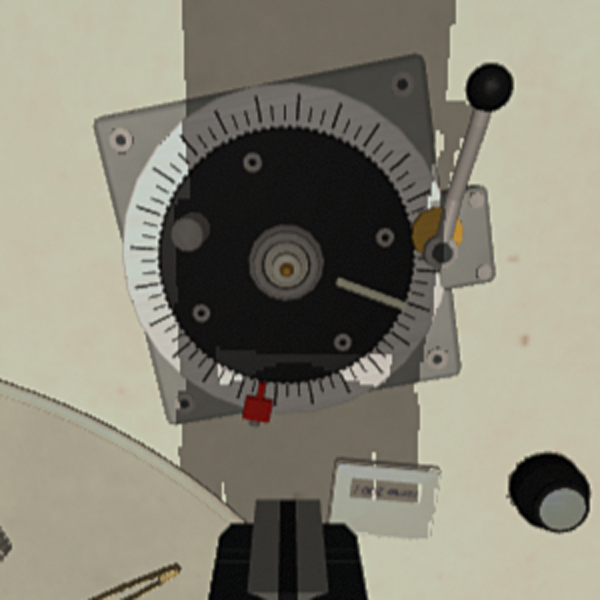

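The crop shows the rider's nose at (262,383), index line from (338,281) to (405,305), ball at (490,87), peg at (188,232) and pivot at (440,250). All are clear of the fingers.

```bash
cat >> h.py <<'E'
def dial_geom(im,cpx):
    px=im["pixels"].astype(int); dark=px.max(2)<50
    m=max((c for c in comps(dark,2000) if np.hypot(*(c[1]-cpx))<30),key=lambda c:c[0])[2].astype(np.uint8)
    hull=cv2.convexHull(max(cv2.findContours(m,cv2.RETR_EXTERNAL,cv2.CHAIN_APPROX_NONE)[0],key=cv2.contourArea))[:,0]
    P=np.array([cast(im,*p,.04) for p in hull]); 
    for _ in range(4):
        x,y,R0=circ(P); e=np.abs(np.hypot(P[:,0]-x,P[:,1]-y)-R0); P=P[e<max(.001,1.5*e.mean())]
    return np.array([x,y]),R0
def index_angle(im,ax,guess,half=0.25):
    v,u=np.mgrid[0:420,0:560]; px=im["pixels"].astype(int)
    W=np.array([cast(im,a,b,.04) for a,b in zip(u.ravel(),v.ravel())])[:,:2].reshape(420,560,2)-ax
    rr=np.hypot(W[...,0],W[...,1]); th=np.arctan2(W[...,1],W[...,0])
    d=np.abs(np.angle(np.exp(1j*(th-guess))))
    m=(rr>.025)&(rr<.059)&(d<half)&(px.min(2)>90)
    best=max(comps(m),key=lambda c:c[0])[2]; Q=W[best]; vec=cv2.fitLine(Q.astype(np.float32),cv2.DIST_L2,0,1e-4,1e-4).ravel()
    if vec[:2]@[np.cos(guess),np.sin(guess)]<0: vec[:2]*=-1
    return np.angle(np.exp(1j*th[best]).mean()), np.arctan2(vec[1],vec[0]), rr[best].min(), rr[best].max(), best.sum()
E
python3 - <<'E'
from h import *
import pickle; im=pickle.load(open("w2.pkl","rb"))
ax,R0=dial_geom(im,(273,147)); print("axis",ax,R0)
g=lambda u,v,z:cast(im,130+u/2,20+v/2,z)[:2]
pol=lambda p:(np.hypot(*(p-ax)),np.degrees(np.arctan2(*(p-ax)[::-1])))
print("collet",g(286,262,.051),"chuck top",g(287,269,.069))
gi=np.arctan2(*(g(405,305,.04)-ax)[::-1]); ia=index_angle(im,ax,gi); print("index",np.degrees(ia[:2]),ia[2:])
hsv=cv2.cvtColor(im["pixels"],cv2.COLOR_RGB2HSV)
m=[c for c in comps((hsv[...,1]>150)&((hsv[...,0]<6)|(hsv[...,0]>174))) if 100<c[0]<400][0][2]
vu=np.argwhere(m); Wp=np.array([cast(im,b,a,.039)[:2] for a,b in vu]); rr=np.hypot(*(Wp-ax).T); th=np.degrees(np.arctan2(*(Wp-ax)[:,::-1].T))
for lo,hi in ((.055,.064),(.064,.069),(.069,.085)):
    k=(rr>=lo)&(rr<hi); print("rider",lo,k.sum(),th[k].mean() if k.any() else None)
print("peg",g(185,230,.068),pol(g(185,230,.068)))
b=g(490,87,.062); pv=g(440,252,.05); print("ball",b,"pivot",pv,np.hypot(*(b-pv)),pol(pv))
print("corners",[g(u,v,.02).round(4).tolist() for u,v in ((97,120),(420,57),(459,372),(172,422))])
E
```

```text
axis [0.57627281 0.02939369] 0.05953840401010819
collet [0.57508312 0.02958714] chuck top [0.57540188 0.03003071]
index [69.27810072 69.44299774] (np.float64(0.026200362175058924), np.float64(0.05892962556108986), np.int64(71))
rider 0.055 14 -11.09364836357523
rider 0.064 18 -11.189829838483744
rider 0.069 152 -11.21597185016423
peg [ 0.55907689 -0.01323492] (np.float64(0.04596627329821244), np.float64(-111.96861139191654))
ball [0.50219117 0.11278877] pivot [0.57065717 0.0991581 ] 0.06980966107605595 (np.float64(0.06999005247093074), np.float64(94.6020653240713))
corners [[0.5138, -0.0586], [0.4867, 0.0905], [0.6363, 0.1191], [0.6641, -0.0306]]
```

```bash
cat >> h.py <<'E'
AX=np.array([.5763,.0294]); PV=np.array([.5712,.1002]); PHI0=np.radians(170.3)
def lever(clamp,off,z=.070):   # TCP pose beside ball; off<0: inner (dial) side, >0 outer side
    f=PHI0-clamp; t=np.array([np.sin(f),-np.cos(f)]); p=PV+.07*np.array([np.cos(f),np.sin(f)])+off*t
    return [*p,z],down(f-np.pi/2)
def F(): return np.round(r.current_contact_force(),1)
E
python3 - <<'E'
from h import *
p,q=lever(0,-.028); r.move_to([p[0],p[1],.15],q); r.move_linear(p,vel=.12)
print(F(),r.current_t())
for c in np.arange(-.06,.90,.06):
    p,q=lever(c,-.0205); r.move_linear(p,rot=q,vel=.05); f=F(); print(round(c,2),f)
    if np.hypot(*f[:2])>16: break
p,q=lever(c-.15,-.0205); r.move_linear(p,vel=.1); r.move_linear([p[0],p[1],.15],vel=.2); print(F(),r.current_t())
E
```

```text
[-0.2  0.1 -0.1] 6.1167
-0.06 [-0.4  0.3  0.2]
0.0 [ 0.3 -0.1  0.1]
0.06 [ 0.1 -0.8  0.3]
0.12 [ 0.3 -1.3  1.5]
0.18 [-0.7 -1.7  1.3]
0.24 [-1.2 -1.5  1.5]
0.3 [-1.2 -1.4  1.2]
0.36 [-0.6 -1.1  0.6]
0.42 [-1.8 -1.1  1.2]
0.48 [-1.  -0.9  0.2]
0.54 [-1.9 -0.9  1.5]
0.6 [-2.5 -0.9  0.5]
0.66 [-1.6 -1.4  0.9]
0.72 [-1.2 -1.3  0.3]
0.78 [-2.5 -0.2  0.1]
0.84 [-2.2  0.1  0.9]
[-0.8 -0.1 -0.2] 10.925
```

```bash
cat >> h.py <<'E'
def peg(idx_deg,off=.018,z=.070,side=-1):
    f=np.radians(idx_deg+180); t=np.array([np.sin(f),-np.cos(f)]); p=AX+.045*np.array([np.cos(f),np.sin(f)])+side*off*t
    return [*p,z],down((f-np.pi/2+1.2)%(2*np.pi)-1.2)
def push(i0,i1,step=5,vel=.05,off0=.025,side=-1):
    p,q=peg(i0,off0,.15,side); r.move_to(p,q); r.move_linear([p[0],p[1],.07],vel=.12)
    n=max(1,int(np.ceil(abs(i1-i0)/step)))
    for a in np.linspace(i0,i1,n+1):
        p,q=peg(a,side=side); r.move_linear(p,rot=q,vel=vel); f=F()
        if np.hypot(*f[:2])>12: print("STOP",a,f); break
    print("end",a,f); r.sleep(.2)
    p,q=peg(a,.026,side=side); r.move_linear(p,vel=.08); r.move_linear([p[0],p[1],.13],vel=.2)
def look(name,guess):
    r.move_to([.605,.03,.27],down(np.pi)); im=wrist(); save(name,im["pixels"][20:320,130:430],2)
    ax,R0=dial_geom(im,(273,147)); print("axis",ax,R0); ia=index_angle(im,ax,np.radians(guess),.3); print("index",np.degrees(ia[:2]),ia[2:])
    hsv=cv2.cvtColor(im["pixels"],cv2.COLOR_RGB2HSV)
    m=[c for c in comps((hsv[...,1]>150)&((hsv[...,0]<6)|(hsv[...,0]>174))) if 80<c[0]<400 and abs(c[1][0]-258)<40][0][2]
    Wp=np.array([cast(im,b,a,.039)[:2] for a,b in np.argwhere(m)]); print("rider",np.degrees(np.arctan2(*(Wp-ax)[:,::-1].T)).mean())
    b=[c for c in comps(im["pixels"].max(2)<50,200) if 250<c[0]<700]
    for a,c,_ in b:
        w=cast(im,*c,.062)[:2]; print("blob",w,np.hypot(*(w-PV)),"clamp",PHI0-np.arctan2(*(w-PV)[::-1]))
    print("t",r.current_t())
E
python3 - <<'E'
from h import *
push(69.4,-6); look("l1.png",-3)
E
```

```text
end -6.0 [0.3 0.4 0.1]
axis [0.5765021  0.02924142] 0.05975706842229934
index [-5.89294836 -6.24280315] (np.float64(0.026982642300117408), np.float64(0.05832186206625807), np.int64(96))
rider -11.060300623672964
blob [0.5335351  0.15985455] 0.07055005213221527 clamp 0.8383229099739213
t 20.5833
```

View pics/l1.png

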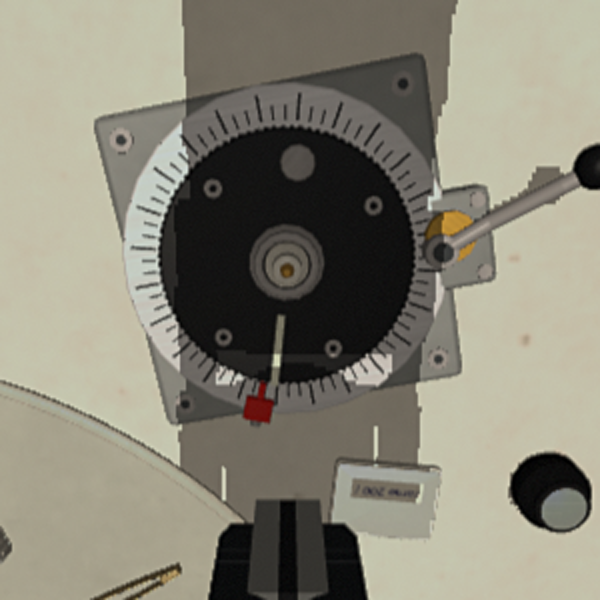

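The picture shows the index line at (275,380) and the rider nose at (262,387), with the lever well out and the chuck in place. The dial follows the commands within 0.3°, so 4° remain. I aim 1° short to allow for the drag when the clamp closes.

Run:
```python
from h import *
push(-5,-10.2,step=2.6,vel=.03); look("l2.png",-10)
```

```text
end -10.2 [ 0.4  0.1 -0. ]
axis [0.57625724 0.02938382] 0.05950849712216218
index [-10.14546489 -10.09938067] (np.float64(0.02654391972673635), np.float64(0.058236665453562875), np.int64(101))
rider -11.138708162178066
blob [0.53351211 0.15983557] 0.07054628117007776 clamp 0.8379036480906694
t 26.175
```

View pics/l2.png

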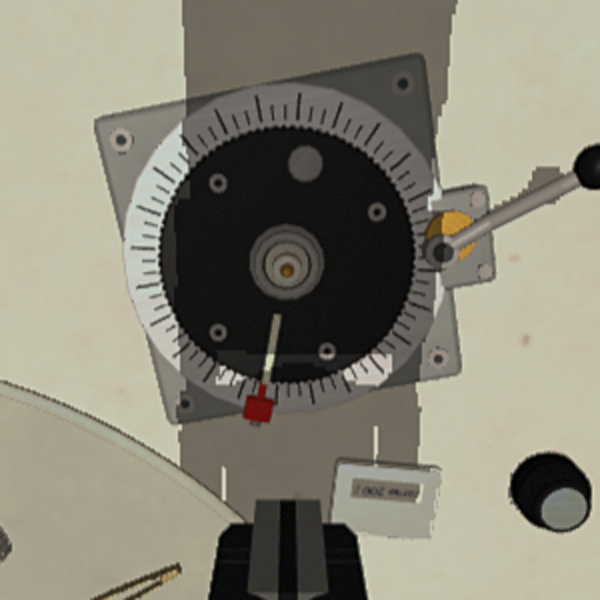

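The index line now meets the rider nose at (263,385), 1.0° anticlockwise of it as intended. Next I close the clamp.

Run:
```python
from h import *
p,q=lever(.84,.030); r.move_to([p[0],p[1],.15],q); r.move_linear(p,vel=.12)
cs=np.r_[np.arange(.84,.13,-.07),np.arange(.13,-.08,-.012)]; f0=F(); print(f0)
for c in cs:
    p,q=lever(c,.0205); r.move_linear(p,rot=q,vel=.05 if c>.14 else .02); f=F()-f0; n=np.hypot(*f[:2])
    if c<.14: print(round(c,3),f)
    if n>11: break
r.sleep(.2); print(F())
p,q=lever(c+.0,.032); r.move_linear(p,vel=.08); r.move_linear([p[0],p[1],.15],vel=.2); look("l3.png",-11)
```

```text
[0.1 0.4 0.3]
0.13 [1.9 2.6 0.2]
0.118 [ 0.3  3.6 -0.9]
0.106 [ 0.8  3.3 -0.2]
0.094 [ 2.4  2.7 -0.9]
0.082 [ 1.6  2.4 -0.2]
0.07 [ 2.   3.5 -0.5]
0.058 [ 2.3  4.7 -0.4]
0.046 [ 2.4  5.3 -1.6]
0.034 [ 2.9  4.  -0.5]
0.022 [ 2.3  5.7 -1. ]
0.01 [ 2.6  4.7 -1.1]
-0.002 [ 2.9  6.9 -1.4]
-0.014 [ 2.9 10.4 -1.4]
-0.026 [ 2.7 12.1 -1.4]
[ 2.2 12.2 -0.1]
axis [0.57601303 0.02921925] 0.059337934595840615
index [-11.04864798 -10.87994152] (np.float64(0.02700037890043369), np.float64(0.05872820527615116), np.int64(100))
rider -10.989266204294664
blob [0.50178914 0.11169875] 0.07035686938641325 clamp -0.005125774393316185
t 38.5083
```

View pics/l3.png

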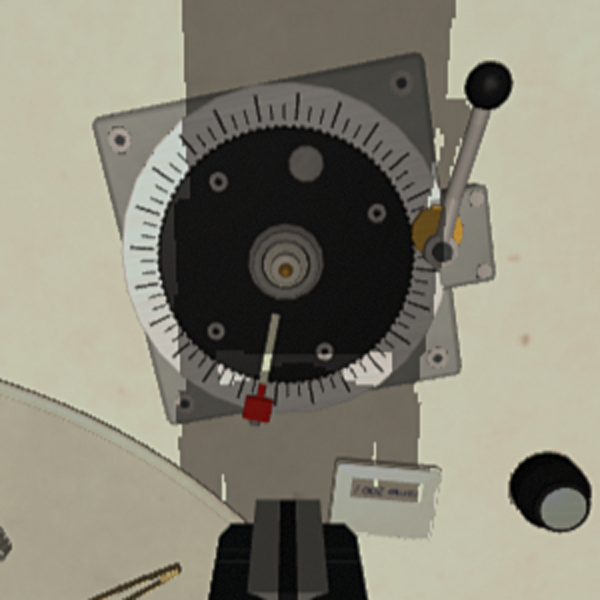

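The picture shows the lever fully in, with the ball at (489,85). The index line points straight at the rider nose at (262,387), within 0.1°, and the chuck is in its collet. I'm handing it in.

```bash
python3 -c "
from cell import r
print(r.hand_in(), r.current_t())"
```

```text
the job is handed in; nothing more can be done
the job is handed in; nothing more can be done
```

The job is handed in: the index line sits about 0.1° from the red rider in the last picture, the clamp lever is fully in, the stage stayed within about 1 mm, and it took about 39 of the 64 s; the hand-in returned no verdict.

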